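Sweep a row of flip lids shut

ROBOT

A 6-joint arm with a two-finger parallel gripper is mounted at the origin on a cart in front of the work surface, level with it; the furniture and walls round the work are solid. World frame = base frame: x ahead of the robot, y to its left, z up, the work surface at z = 0. Lengths are in m, angles in degrees, forces in N, time in s.
With the tool pointing down it reaches from about 0.325 to 0.775 m from the base axis. Payload 5.5 kg.
Tool frame: the origin (TCP) lies midway between the tips of the shut fingers; the grasp point (between the pads) lies 19 mm behind it; z points along the fingers, y is the direction in which the jaws open and shut (so a half turn about z gives the same grasp; the last joint's range is limited). The gripper opens to 85 mm and grips with 20 to 120 N. Pads are 22 mm wide; open, the fingers measure 114 mm over their backs; the gripper's body (76 mm by 85 mm) begins 54 mm behind the grasp point. The pads swing forward as they close: fully open they stand 13 mm farther back than shut.
Start: joints at [-74.467, 5.22, 70.514, -0, 104.267, -3.249], TCP at [0.193, -0.568, 0.231] pointing down, gripper open.
Joint ranges: [-164.24, 164.24], [-49.07, 125.15], [9.68, 141.18], [-86.29, 266.29], [3.28, 154.24], [-151.56, 151.56]. Speed limits (degrees/s): [147.25, 147.25, 172.46, 180, 180, 180].

INTERFACE

Orientations are given as a 3x3 rotation matrix whose columns are the frame's x, y, z axes.
In Python, from bench import r gives the robot as it stands. The module is installed in compiled form; this text tells all that it offers.
- The arm moves only by the shell command python3 -m creep 'ROWS'. ROWS is JSON, a list that holds one entry, the list of rows, each a list of 7 numbers: the turn, a rotation vector about the tool's x, y, z in degrees, then the shift along the tool's x, y, z in mm, then the finger opening in mm, from 0 to 85.4. In form: [[[ax, ay, az, tx, ty, tz, gripper], ...]]. A call has 1 to 12 rows; each row is the pose to reach, as a shift and turn from the pose measured when the call began, along the tool's axes at that moment; what a row does not reach only later rows make up. A row lasts 1/12 s, in which the tool goes at most 41.7 mm and 7.16 degrees, less where a joint would pass 70% of its speed; a pose out of reach is approached as far as the arm can. A call with a gripper value outside its range is refused whole. The fingers move at their own pace and stop on an object; the grip force is fixed at half the most. Time passes only in rows, so rows that repeat a pose let the fingers close. It gives the time, the measured TCP pose, the force and the opening at its end, in the units of the state.
- r.state(): the state, without advancing time (a new reading comes with each control period).
- r.get_image(name): name is "scene" or "side" or "wrist"; returns a dict with "pixels" (400x640x3 uint8, blue, green, red), "mtx" (3x3 intrinsics, pixels), "k1" (the pictures are not rectified: a ray, as slopes to the right and down, at radius r is drawn at 1 + k1 r^2 times it, then the intrinsics apply), "pose" (4x4, takes a point from camera to world coordinates). Camera axes: x right, y down, z forward; pixel columns grow to the right and rows downward; lengths in m; the calibration is good to about 2 mm. A picture is of the moment at which its call begins. There is no depth.
- r.finish_job(): hands the job in, once; it reports no verdict.
The state is a dict: "t": time; "joint_pos": joint angles; "joint_vel": joint speeds; "joint_torque": joint torques, N m; "eef_pos": TCP position; "tcp_rot": TCP orientation; "ft_force": force on the tool from outside, world axes, zero at the start; "wrist_torque": the same for the moment, N m; "opening": finger opening in m.
Only numpy, scipy, OpenCV 4.12 (cv2) and the standard library are available. Lean on these libraries where they do the work, as an engineer would, in place of code of your own. Each camera call takes 0.05 s, during which the arm holds its last target.

TASK

Run a closed fingertip lightly along the curved row of five vials, from the robot's left end to its right, so that the open flip lids are folded shut one after the other and all five end up closed flat. Do not grip, lift or shove the rack, do not press hard on it, and leave the things around it alone; finish with the fingers clear.

Things in the scene. Friction and masses are not known exactly. Their poses are not given: they have to be found in the camera images.
- vial_rack: loose grey rack, about 0.9 kg: curved strip 44 mm wide, 250 long, with five fixed white flip-lid vials (22 mm diameter, rims 58 mm above worktop, tops of closed lids 62 mm). Origin on worktop under vial 3; z up. Vials 44 mm apart on an arc of radius 150 mm about its x=-150, y=0 mm (row bulges to its +x, away from robot); vial 1 at x=-25, y=+83 (left), vial 5 at x=-25, y=-83. Yaw under 0.5 rad
- vial_1 (a point): fixed point on the axis of vial 1 of 5 (1 = end of the row at the robot's left), at the height where the top of its lid lies when closed, 62 mm above the worktop; does not move with the lid. Axes are the rack's
- lid_1 (a joint): flip lid of vial 1, rad: 0 = shut flat, 1.35 to 1.75 at start (standing up), stop at 1.9. White disc 24 mm across, 4 thick, 31 mm from hinge to end of thumb lip. Level hinge pin, radial to the arc, at rim height, 13 mm from the vial axis towards the vial-1 end, so it closes along the row, from vial 1 towards vial 5. Friction hinge (0.01 N m): stays where left; under 1 N at its edge moves it
- vial_2 (a point): fixed point on the axis of vial 2 of 5 (1 = end of the row at the robot's left), at the height where the top of its lid lies when closed, 62 mm above the worktop; does not move with the lid. Axes are the rack's
- lid_2 (a joint): flip lid of vial 2, rad: 0 = shut flat, 1.35 to 1.75 at start (standing up), stop at 1.9. White disc 24 mm across, 4 thick, 31 mm from hinge to end of thumb lip. Level hinge pin, radial to the arc, at rim height, 13 mm from the vial axis towards the vial-1 end, so it closes along the row, from vial 1 towards vial 5. Friction hinge (0.01 N m): stays where left; under 1 N at its edge moves it
- vial_3 (a point): fixed point on the axis of vial 3 of 5 (1 = end of the row at the robot's left), at the height where the top of its lid lies when closed, 62 mm above the worktop; does not move with the lid. Axes are the rack's
- lid_3 (a joint): flip lid of vial 3, rad: 0 = shut flat, 1.35 to 1.75 at start (standing up), stop at 1.9. White disc 24 mm across, 4 thick, 31 mm from hinge to end of thumb lip. Level hinge pin, radial to the arc, at rim height, 13 mm from the vial axis towards the vial-1 end, so it closes along the row, from vial 1 towards vial 5. Friction hinge (0.01 N m): stays where left; under 1 N at its edge moves it
- vial_4 (a point): fixed point on the axis of vial 4 of 5 (1 = end of the row at the robot's left), at the height where the top of its lid lies when closed, 62 mm above the worktop; does not move with the lid. Axes are the rack's
- lid_4 (a joint): flip lid of vial 4, rad: 0 = shut flat, 1.35 to 1.75 at start (standing up), stop at 1.9. White disc 24 mm across, 4 thick, 31 mm from hinge to end of thumb lip. Level hinge pin, radial to the arc, at rim height, 13 mm from the vial axis towards the vial-1 end, so it closes along the row, from vial 1 towards vial 5. Friction hinge (0.01 N m): stays where left; under 1 N at its edge moves it
- vial_5 (a point): fixed point on the axis of vial 5 of 5 (1 = end of the row at the robot's left), at the height where the top of its lid lies when closed, 62 mm above the worktop; does not move with the lid. Axes are the rack's
- lid_5 (a joint): flip lid of vial 5, rad: 0 = shut flat, 1.35 to 1.75 at start (standing up), stop at 1.9. White disc 24 mm across, 4 thick, 31 mm from hinge to end of thumb lip. Level hinge pin, radial to the arc, at rim height, 13 mm from the vial axis towards the vial-1 end, so it closes along the row, from vial 1 towards vial 5. Friction hinge (0.01 N m): stays where left; under 1 N at its edge moves it
- check_weight: bystander: plain steel check weight, 29 mm in diameter, 50 mm tall, standing on the worktop on the hollow side of the row, about 85 mm from it; origin centre of its underside
- tweezers: bystander: steel tweezers 126 mm long, 9 mm high, lying behind the rack; origin centre of the underside
- tablet_bottle: bystander: white bottle 47 mm in diameter, 85 mm tall, standing to the right of the rack; origin centre of its underside
- marker: bystander: dark marker pen 139 mm long, 13 mm high, lying in front and to the right of the rack; origin centre of its underside

How it is judged:
By the outcome, as a careful person would: the job done as asked, in the order asked, and still so for the second after the job is handed in, with the robot touching nothing.
It also fails if it takes over 38 s, if anything falls off the work surface, if the arm or the gripper's body presses on something with over 40 N, if the wrist force passes 120 N, or if a joint passes its speed limit or range.

## Working session

There is one attempt and no reset: what is moved stays moved. The work goes in short steps, Python scripts to look and compute and a shell command to move; the robot and the scene stay as the last step left them, time stands still between calls to the robot, and variables do not carry over. Pictures are saved under pics/ and viewed, and the job is handed in when it is done.

```bash
mkdir -p pics; python3 - <<'E'
from bench import r
import cv2
s=r.state(); print(s)
for n in ("scene","side","wrist"):
    d=r.get_image(n); cv2.imwrite(f"pics/{n}0.png",d["pixels"]); print(n,d["mtx"].tolist(),d["k1"],d["pose"].round(4).tolist())
E
```

```text
{'t': 0.0, 'joint_pos': array([-7.44686354e+01,  5.26368744e+00,  7.05833302e+01, -1.15721093e-03,
        1.04266398e+02, -3.24925234e+00]), 'joint_vel': array([-0.00544973, -0.10067384, -0.06659878, -0.0558817 , -0.03025498,
        0.06766281]), 'joint_torque': array([-3.51699637e-04, -4.58735240e+01, -4.18016052e+01, -1.96845722e-04,
        1.18254343e-02, -6.20543148e-06]), 'eef_pos': array([ 0.1930764 , -0.56778226,  0.23013052]), 'tcp_rot': array([[ 9.46759849e-01,  3.21940190e-01, -5.48896412e-04],
       [ 3.21940645e-01, -9.46757944e-01,  1.90195526e-03],
       [ 9.26437994e-05, -1.97740694e-03, -9.99998041e-01]]), 'ft_force': array([ 0.73355604, -0.22116503, -0.3303738 ]), 'wrist_torque': array([-0.04263556,  0.00697099,  0.04007282]), 'opening': 0.08546671856534159}
scene [[518.7768394748132, 0.0, 326.294413907721], [0.0, 518.7768394748132, 198.15774463563233], [0.0, 0.0, 1.0]] 0.010964436324641608 [[0.7056, -0.397, 0.587, -0.2476], [-0.7084, -0.3713, 0.6003, -1.0245], [-0.0203, -0.8394, -0.5432, 0.7566], [0.0, 0.0, 0.0, 1.0]]
side [[411.6114501637112, 0.0, 314.1429536320153], [0.0, 411.6114501637112, 208.55588674930365], [0.0, 0.0, 1.0]] -0.061684198709991964 [[0.9983, 0.037, -0.0442, 0.5335], [0.0546, -0.3631, 0.9302, -1.083], [0.0184, -0.931, -0.3645, 0.3823], [0.0, 0.0, 0.0, 1.0]]
wrist [[321.5530191490045, 0.0, 318.45327565631527], [0.0, 321.5530191490045, 203.51729967065455], [0.0, 0.0, 1.0]] 0.0151800240090248 [[0.322, -0.9094, -0.2631, 0.2612], [-0.9467, -0.3098, -0.088, -0.5453], [-0.0015, 0.2774, -0.9607, 0.3727], [0.0, 0.0, 0.0, 1.0]]
```

View pics/scene0.png

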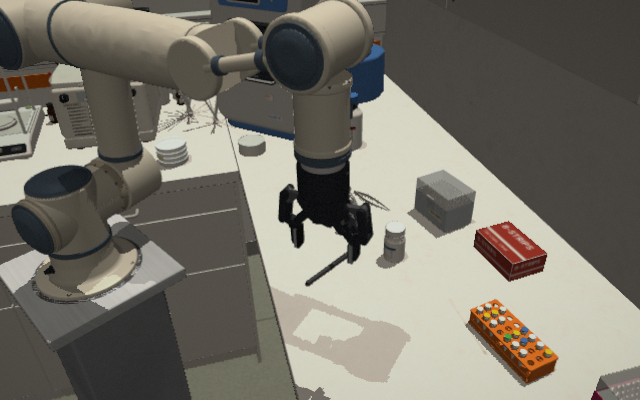

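View pics/side0.png

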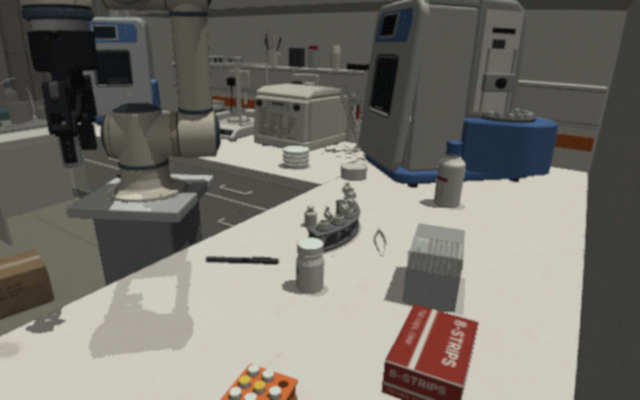

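View pics/wrist0.png

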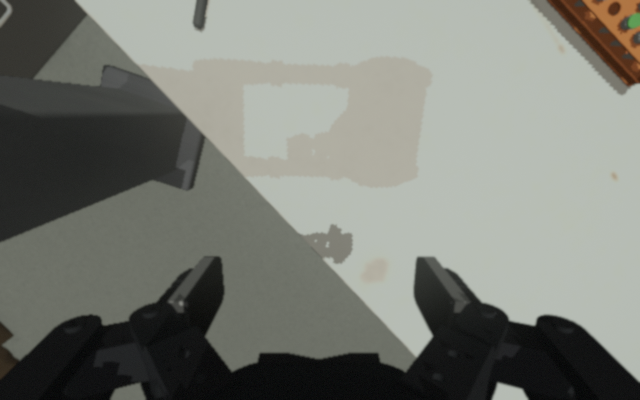

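```bash
cat > h.py <<'E'
import numpy as np, cv2
from bench import r
def ray(d,uv):
    K=np.array(d["mtx"]);p=np.array(d["pose"])
    x=(np.array(uv,float)-K[:2,2])/[K[0,0],K[1,1]]
    rd=np.linalg.norm(x); ru=rd
    for _ in range(20): ru=rd/(1+d["k1"]*ru**2)
    if rd>0: x=x*ru/rd
    v=p[:3,:3]@np.r_[x,1]; return p[:3,3],v/np.linalg.norm(v)
def plane(d,uv,z=0.):
    o,v=ray(d,uv); return o+v*(z-o[2])/v[2]
def proj(d,P):
    p=np.array(d["pose"]);q=p[:3,:3].T@(np.array(P)-p[:3,3]); x=q[:2]/q[2]; x=x*(1+d["k1"]*(x@x)); K=np.array(d["mtx"])
    return x*[K[0,0],K[1,1]]+K[:2,2]
E
python3 - <<'E'
from h import *
d=r.get_image("side")
for uv in [(333,240),(310,258),(358,222),(380,245),(212,260),(278,261),(310,285)]: print(uv,plane(d,uv).round(3))
im=d["pixels"][160:320,200:420]; cv2.imwrite("pics/s1.png",cv2.resize(im,None,fx=3.6,fy=3.6,interpolation=cv2.INTER_CUBIC))
E
```

```text
(333, 240) [ 0.537 -0.287  0.   ]
(310, 258) [ 0.494 -0.372  0.   ]
(358, 222) [ 0.595 -0.184  0.   ]
(380, 245) [ 0.636 -0.303  0.   ]
(212, 260) [ 0.307 -0.398  0.   ]
(278, 261) [ 0.433 -0.39   0.   ]
(310, 285) [ 0.5  -0.47  0.  ]
```

View pics/s1.png

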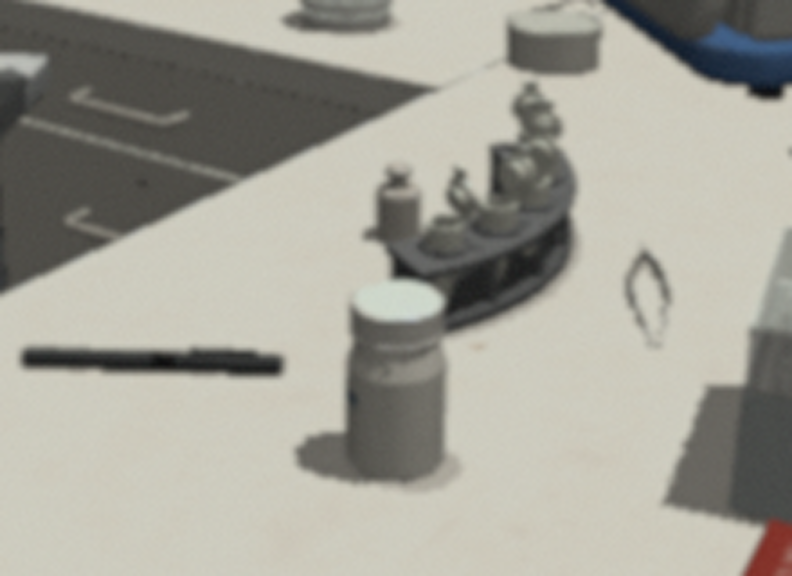

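```bash
python3 -m creep '[[[0,0,-47,400,-136,-70,0],[0,0,-47,400,-136,-70,0],[0,0,-47,400,-136,-70,0],[0,0,-47,400,-136,-70,0],[0,0,-47,400,-136,-70,0],[0,0,-47,400,-136,-70,0],[0,0,-47,400,-136,-70,0],[0,0,-47,400,-136,-70,0],[0,0,-47,400,-136,-70,0],[0,0,-47,400,-136,-70,0],[0,0,-47,400,-136,-70,0],[0,0,-47,400,-136,-70,0]]]'
python3 - <<'E'
from h import *
s=r.state(); print(s['eef_pos'],s['tcp_rot'].round(3).tolist(),s['joint_pos'].round(1),s['ft_force'],s['opening'])
d=r.get_image("wrist");cv2.imwrite("pics/w1.png",d["pixels"])
d=r.get_image("side");cv2.imwrite("pics/s2.png",d["pixels"])
d=r.get_image("scene");cv2.imwrite("pics/c2.png",d["pixels"])
E
```

```text
t: 1.2
eef_pos: [0.5304, -0.3079, 0.3006]
tcp_rot: [[0.406, 0.914, -0.0], [0.914, -0.406, 0.002], [0.002, -0.001, -1.0]]
ft_force: [-0.1, -0.2, 0.4]
opening: -0.0002
[ 0.53043301 -0.30794322  0.30058649] [[0.406, 0.914, -0.0], [0.914, -0.406, 0.002], [0.002, -0.001, -1.0]] [-3.340e+01  8.900e+00  5.940e+01  1.000e-01  1.117e+02 -9.400e+00] [-0.05595062 -0.2442485   0.41748705] -0.00019051879853673097
```

View pics/w1.png

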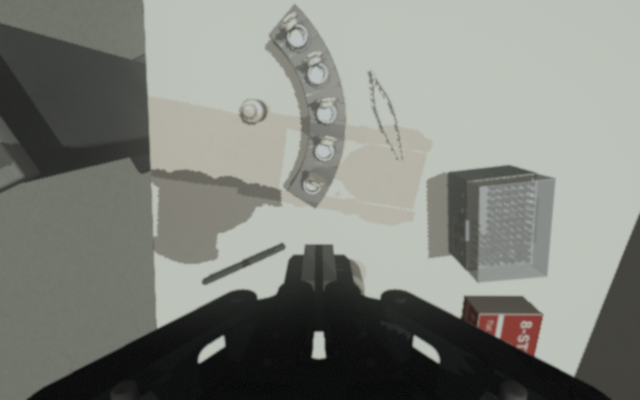

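View pics/c2.png

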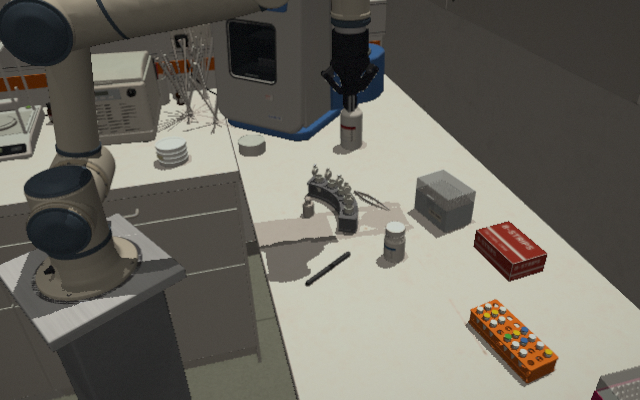

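```bash
python3 - <<'E'
from h import *
im=cv2.imread("pics/w1.png")[0:215,230:370]; g=cv2.convertScaleAbs(im,alpha=1.1)
a=cv2.resize(g[0:110],None,fx=5.4,fy=5.4,interpolation=cv2.INTER_CUBIC);b=cv2.resize(g[105:215],None,fx=5.4,fy=5.4,interpolation=cv2.INTER_CUBIC)
cv2.imwrite("pics/w1a.png",a);cv2.imwrite("pics/w1b.png",b)
E
```

```text
(no output)
```

View pics/w1a.png

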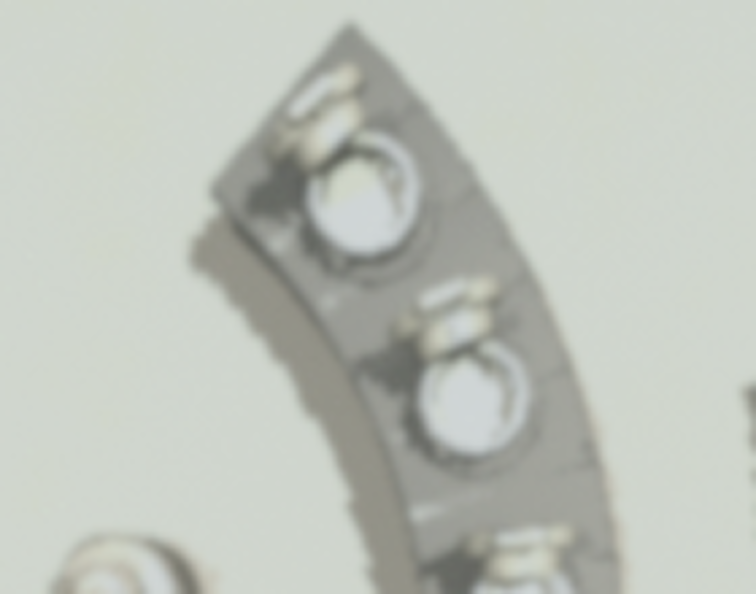

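View pics/w1b.png

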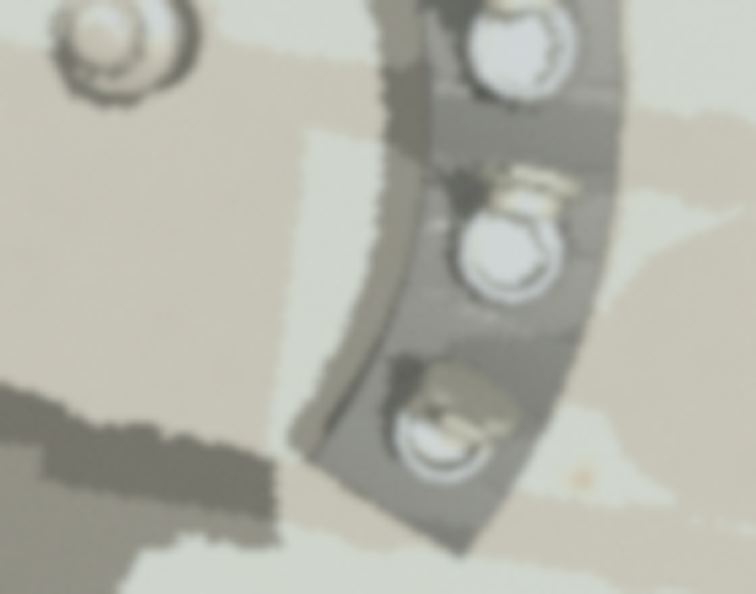

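```bash
cat > fit.py <<'E'
from h import *
def model():
    a=np.array([2,1,0,-1,-2])*(44/150); return np.c_[-150+150*np.cos(a),150*np.sin(a)]/1000
def fit(P):
    M=model();mc=M.mean(0);pc=P.mean(0);U,S,V=np.linalg.svd((M-mc).T@(P-pc));R=(U@V).T
    return R,pc-R@mc,P-(M@R.T+pc-R@mc)
E
python3 - <<'E'
from fit import *
d=r.get_image("wrist")
px=[((x+.5)/5.4-.5+230,(y+.5)/5.4-.5+o) for x,y,o in [(362,193,0),(474,399,0),(523,47,105),(508,247,105),(443,427,105)]]
P=np.array([plane(d,p,.058)[:2] for p in px]);print(P.round(4))
R,t,e=fit(P);yaw=np.arctan2(R[1,0],R[0,0]);print(yaw,np.degrees(yaw),t.round(4),np.round(e*1000,1))
print(((model()@R.T)+t).round(4), np.degrees(yaw+np.array([2,1,0,-1,-2])*44/150)+90)
for n in("scene","side"):
    D=r.get_image(n); im=D["pixels"].copy()
    for q in model()@R.T+t:
        u=proj(D,[*q,.058]); cv2.circle(im,tuple(np.round(u).astype(int)),1,(0,0,255),-1)
    c=proj(D,[*t,.05]).astype(int); cv2.imwrite(f"pics/{n}3.png",cv2.resize(im[c[1]-50:c[1]+50,c[0]-65:c[0]+65],None,fx=5.5,fy=5.5,interpolation=cv2.INTER_NEAREST))
E
```

```text
[[ 0.5677 -0.1663]
 [ 0.5724 -0.2103]
 [ 0.5644 -0.2533]
 [ 0.5443 -0.2907]
 [ 0.5144 -0.3216]]
-0.33321025946204186 -19.091541557634102 [ 0.5646 -0.2526] [[-0.3 -0.5]
 [-0.3 -0.8]
 [-0.1 -0.8]
 [-0.   0.8]
 [ 0.7  1.2]]
[[ 0.568  -0.1659]
 [ 0.5727 -0.2095]
 [ 0.5646 -0.2526]
 [ 0.5443 -0.2915]
 [ 0.5137 -0.3228]] [104.52198242  87.71522043  70.90845844  54.10169645  37.29493446]
```

View pics/scene3.png

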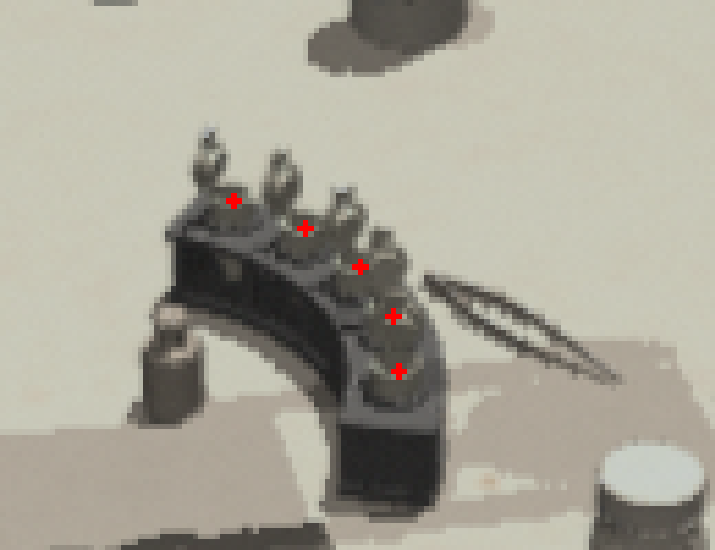

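View pics/side3.png

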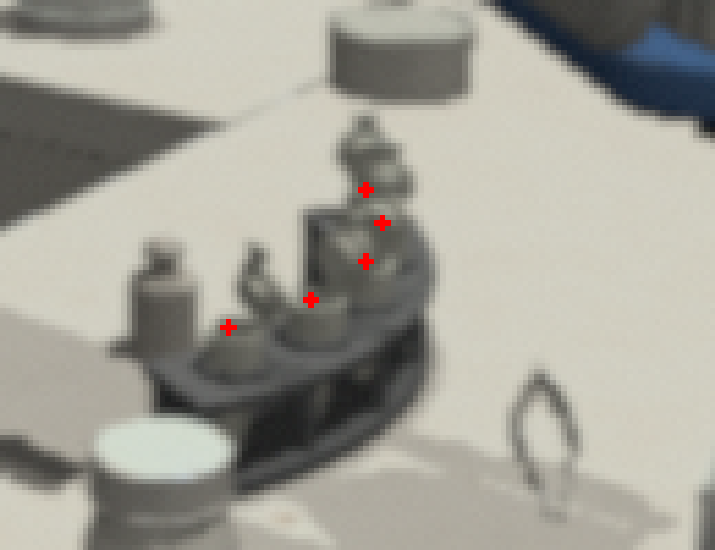

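```bash
cat > plan.py <<'E'
from fit import *
import sys
from scipy.spatial.transform import Rotation as Ro
YAW=-0.3332; T=np.array([0.5646,-0.2526])
def pose(s,z):
    a=(88-s)/150; c,sn=np.cos(YAW),np.sin(YAW); R=np.array([[c,-sn],[sn,c]])
    p=R@(np.array([-150+150*np.cos(a),150*np.sin(a)])/1000)+T
    th=YAW+a+np.pi/2
    x=np.array([np.cos(th),np.sin(th),0]);zz=np.array([0,0,-1.]);return np.r_[p,z/1000],np.c_[x,np.cross(zz,x),zz]
def rows(w):
    st=r.state();p0,R0=st['eef_pos'],st['tcp_rot']
    a=(p0[:2]-T); 
    c,sn=np.cos(YAW),np.sin(YAW); q=np.array([[c,sn],[-sn,c]])@a*1000+[150,0]
    print("now s=%.1f rad=%.1f z=%.2f"%(88-150*np.arctan2(q[1],q[0]),np.hypot(*q),p0[2]*1000), st['ft_force'].round(2), st['t'])
    for s,z in w:
        p,R=pose(s,z); rv=Ro.from_matrix(R0.T@R).as_rotvec(degrees=True); t=R0.T@(p-p0)*1000
        print((s,z),[round(float(v),1) for v in (*rv,*t)]+[0])
if __name__=="__main__": rows(eval(sys.argv[1]))
E
python3 plan.py '[(-45,120),(-45,76)]'
```

```text
now s=158.7 rad=150.1 z=300.62 [0.69 0.28 0.35] 1.5
(-45, 120) [-0.0, -0.1, -56.1, 179.9, -55.4, 180.8, 0]
(-45, 76) [-0.0, -0.1, -56.1, 179.9, -55.4, 224.8, 0]
```

```bash
python3 -m creep '[[[0,0,-56,180,-55.5,181,0],[0,0,-56,180,-55.5,181,0],[0,0,-56,180,-55.5,181,0],[0,0,-56,180,-55.5,181,0],[0,0,-56,180,-55.5,181,0],[0,0,-56,180,-55.5,181,0],[0,0,-56,180,-55.5,181,0],[0,0,-56,180,-55.5,181,0],[0,0,-56,180,-55.5,200,0],[0,0,-56,180,-55.5,215,0],[0,0,-56,180,-55.5,225,0],[0,0,-56,180,-55.5,225,0]]]'
python3 - <<'E'
from h import *
d=r.get_image("wrist");cv2.imwrite("pics/w3.png",d["pixels"])
D=r.get_image("scene");c=(342,190);cv2.imwrite("pics/c3.png",cv2.resize(D["pixels"][130:260,260:420],None,fx=4.5,fy=4.5,interpolation=cv2.INTER_CUBIC))
E
python3 plan.py '[(-45,76),(-40,76),(-35,76),(-30,76),(-25,75),(-20,74),(-16,72),(-12,70),(-8,68),(-4,66),(0,64.5),(4,63.5),(8,62.5)]'
```

```text
t: 2.5
eef_pos: [0.5485, -0.125, 0.0729]
tcp_rot: [[-0.523, 0.852, -0.005], [0.852, 0.523, 0.002], [0.005, -0.003, -1.0]]
ft_force: [0.2, -0.2, -0.7]
opening: -0.0003
now s=-44.9 rad=149.4 z=75.82 [-0.06 -0.72  0.42] 2.6
(-45, 76) [-0.0, -0.1, -0.1, 0.1, 0.6, -0.2, 0]
(-40, 76) [-0.0, -0.1, 1.8, -4.9, 0.6, -0.2, 0]
(-35, 76) [-0.0, -0.1, 3.7, -9.9, 0.3, -0.2, 0]
(-30, 76) [-0.0, -0.1, 5.6, -14.9, -0.1, -0.2, 0]
(-25, 75) [-0.0, -0.1, 7.5, -19.8, -0.7, 0.8, 0]
(-20, 74) [-0.0, -0.1, 9.4, -24.8, -1.4, 1.8, 0]
(-16, 72) [-0.0, -0.1, 11.0, -28.7, -2.1, 3.8, 0]
(-12, 70) [-0.0, -0.1, 12.5, -32.6, -2.9, 5.8, 0]
(-8, 68) [-0.0, -0.1, 14.0, -36.5, -3.8, 7.8, 0]
(-4, 66) [-0.0, -0.1, 15.5, -40.4, -4.8, 9.8, 0]
(0, 64.5) [-0.0, -0.1, 17.1, -44.3, -6.0, 11.2, 0]
(4, 63.5) [-0.0, -0.1, 18.6, -48.1, -7.2, 12.2, 0]
(8, 62.5) [-0.0, -0.1, 20.1, -51.8, -8.5, 13.2, 0]
```

View pics/w3.png

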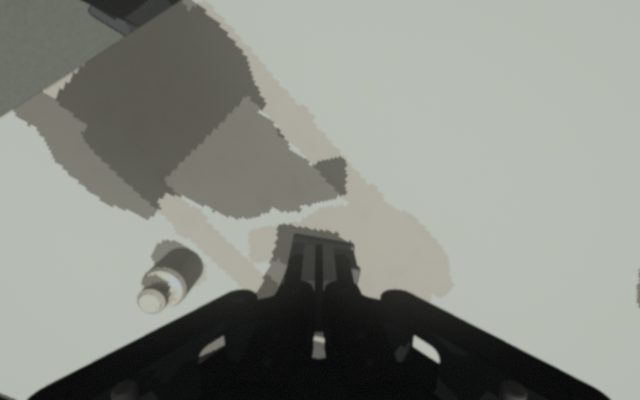

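View pics/c3.png

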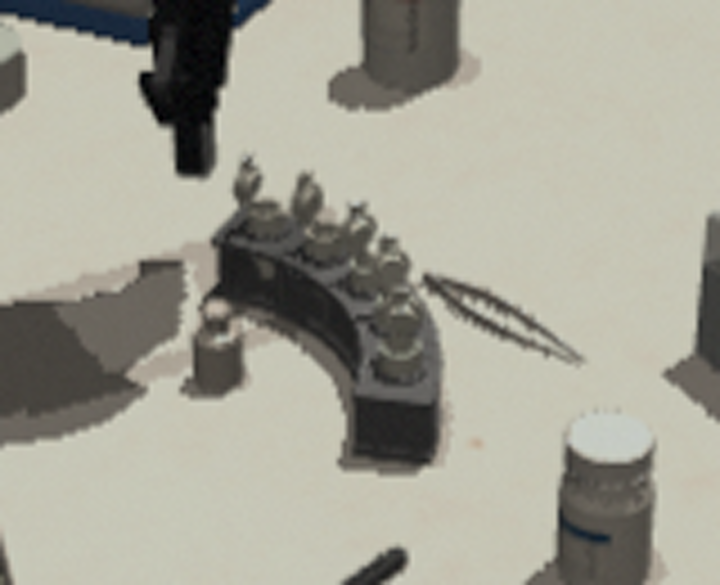

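```bash
python3 -m creep '[[[0,0,1.8,-5,0.6,-0.2,0],[0,0,3.7,-10,0.3,-0.2,0],[0,0,5.6,-15,0,-0.2,0],[0,0,7.5,-20,-0.7,0.8,0],[0,0,9.4,-25,-1.4,1.8,0],[0,0,11,-28.7,-2.1,3.8,0],[0,0,12.5,-32.6,-2.9,5.8,0],[0,0,14,-36.5,-3.8,7.8,0],[0,0,15.5,-40.4,-4.8,9.6,0],[0,0,17.1,-44.3,-6,11,0],[0,0,18.6,-48.1,-7.2,12,0],[0,0,18.6,-48.1,-7.2,12.5,0]]]'
python3 - <<'E'
from h import *
d=r.get_image("wrist");cv2.imwrite("pics/w4.png",d["pixels"])
D=r.get_image("scene");cv2.imwrite("pics/c4.png",cv2.resize(D["pixels"][130:260,260:420],None,fx=4.5,fy=4.5,interpolation=cv2.INTER_CUBIC))
E
python3 plan.py '[(8,62.5),(10,62)]'
```

```text
t: 3.6
eef_pos: [0.569, -0.1707, 0.0629]
tcp_rot: [[-0.222, 0.975, -0.002], [0.975, 0.222, 0.001], [0.001, -0.001, -1.0]]
ft_force: [-0.6, -0.8, 0.7]
opening: -0.0002
now s=4.2 rad=149.9 z=63.04 [-0.16 -1.1   0.14] 3.7
(8, 62.5) [-0.1, -0.1, 1.5, -3.8, 0.1, 0.5, 0]
(10, 62) [-0.1, -0.1, 2.3, -5.8, 0.0, 1.0, 0]
```

View pics/c4.png

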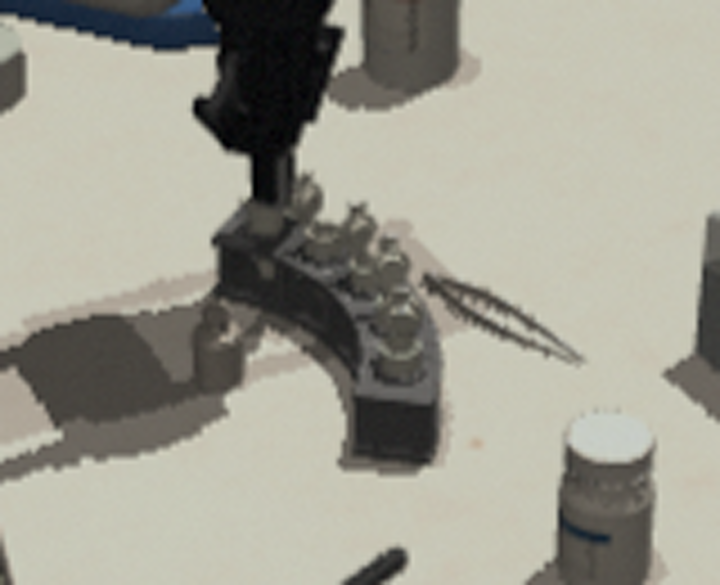

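```bash
python3 -m creep '[[[0,0,0.8,-2,0.1,0.5,0],[0,0,1.5,-4,0.1,1,0],[0,0,2,-5,0.1,1.4,0],[0,0,2,-5,0.1,1.5,0]]]'
python3 plan.py '[(10,65),(11,70),(12,75),(15,76),(19,75),(24,74),(28,72),(32,70),(36,68),(40,66),(44,64.5),(48,63)]'
```

```text
t: 4.03
eef_pos: [0.5703, -0.1748, 0.062]
tcp_rot: [[-0.19, 0.982, -0.001], [0.982, 0.19, 0.002], [0.002, -0.001, -1.0]]
ft_force: [-1.6, 1.5, 2.9]
opening: -0.0003
now s=9.1 rad=150.3 z=62.04 [-1.59  1.49  2.86] 4.0333
(10, 65) [-0.0, -0.1, 0.2, -0.9, -0.3, -3.0, 0]
(11, 70) [-0.0, -0.1, 0.6, -1.9, -0.3, -8.0, 0]
(12, 75) [-0.0, -0.1, 1.0, -2.9, -0.3, -13.0, 0]
(15, 76) [-0.0, -0.1, 2.2, -5.9, -0.4, -14.0, 0]
(19, 75) [-0.0, -0.1, 3.7, -9.9, -0.6, -13.0, 0]
(24, 74) [-0.0, -0.1, 5.6, -14.8, -1.0, -12.0, 0]
(28, 72) [-0.1, -0.1, 7.1, -18.8, -1.4, -10.0, 0]
(32, 70) [-0.1, -0.1, 8.6, -22.8, -2.0, -8.0, 0]
(36, 68) [-0.1, -0.1, 10.2, -26.7, -2.6, -6.0, 0]
(40, 66) [-0.1, -0.1, 11.7, -30.7, -3.4, -4.0, 0]
(44, 64.5) [-0.1, -0.1, 13.2, -34.6, -4.3, -2.5, 0]
(48, 63) [-0.1, -0.1, 14.8, -38.5, -5.2, -1.0, 0]
```

```bash
python3 -m creep '[[[0,0,0.2,0,-0.3,-4,0],[0,0,0.6,-1,-0.3,-9,0],[0,0,1,-3,-0.3,-13,0],[0,0,2.2,-6,-0.4,-13.5,0],[0,0,3.7,-10,-0.6,-13,0],[0,0,5.6,-14.8,-1,-12,0],[0,0,7.1,-18.8,-1.4,-10,0],[0,0,8.6,-22.8,-2,-8,0],[0,0,10.2,-26.7,-2.6,-6,0],[0,0,11.7,-30.7,-3.4,-4,0],[0,0,13.2,-34.6,-4.3,-2.3,0],[0,0,14.8,-38.5,-5.2,-1,0]]]'
python3 plan.py '[(50,62.4),(52,62),(53,62)]'
```

```text
t: 5.03
eef_pos: [0.5724, -0.214, 0.0625]
tcp_rot: [[0.07, 0.998, -0.001], [0.998, -0.07, 0.002], [0.002, -0.002, -1.0]]
ft_force: [0.3, -0.1, 0.6]
opening: -0.0002
now s=48.5 rad=149.9 z=62.54 [ 0.3  -0.06  0.55] 5.0333
(50, 62.4) [-0.1, -0.1, 0.6, -1.5, 0.1, 0.1, 0]
(52, 62) [-0.1, -0.1, 1.3, -3.5, 0.0, 0.5, 0]
(53, 62) [-0.1, -0.1, 1.7, -4.5, -0.0, 0.5, 0]
```

```bash
python3 -m creep '[[[0,0,0.6,-1.5,0,0.3,0],[0,0,1.3,-3.5,0,0.6,0],[0,0,1.7,-4.5,0,0.7,0],[0,0,1.7,-4.5,0,0.7,0]]]'
python3 - <<'E'
from h import *
d=r.get_image("wrist");cv2.imwrite("pics/w5.png",d["pixels"])
D=r.get_image("scene");cv2.imwrite("pics/c5.png",cv2.resize(D["pixels"][130:260,260:420],None,fx=4.5,fy=4.5,interpolation=cv2.INTER_CUBIC))
E
python3 plan.py '[(53,66),(54,71),(56,75),(59,76),(63,75),(68,74),(72,72),(76,70),(80,68),(84,66),(88,64.5),(92,63)]'
```

```text
t: 5.37
eef_pos: [0.5722, -0.2188, 0.0621]
tcp_rot: [[0.1, 0.995, -0.001], [0.995, -0.1, 0.001], [0.001, -0.001, -1.0]]
ft_force: [-0.8, 0.3, 1.9]
opening: -0.0
now s=53.3 rad=150.1 z=62.09 [ 0.89 -0.92  0.01] 5.4667
(53, 66) [-0.1, -0.0, 0.0, 0.3, -0.1, -3.9, 0]
(54, 71) [-0.1, -0.0, 0.4, -0.7, -0.1, -8.9, 0]
(56, 75) [-0.1, -0.0, 1.2, -2.7, -0.2, -12.9, 0]
(59, 76) [-0.1, -0.0, 2.3, -5.7, -0.3, -13.9, 0]
(63, 75) [-0.1, -0.0, 3.8, -9.7, -0.5, -12.9, 0]
(68, 74) [-0.1, -0.0, 5.7, -14.7, -0.9, -11.9, 0]
(72, 72) [-0.1, -0.0, 7.3, -18.7, -1.3, -9.9, 0]
(76, 70) [-0.1, -0.0, 8.8, -22.6, -1.9, -7.9, 0]
(80, 68) [-0.1, -0.0, 10.3, -26.6, -2.6, -5.9, 0]
(84, 66) [-0.1, -0.0, 11.9, -30.5, -3.3, -3.9, 0]
(88, 64.5) [-0.1, -0.0, 13.4, -34.4, -4.2, -2.4, 0]
(92, 63) [-0.1, -0.0, 14.9, -38.3, -5.2, -0.9, 0]
```

View pics/c5.png

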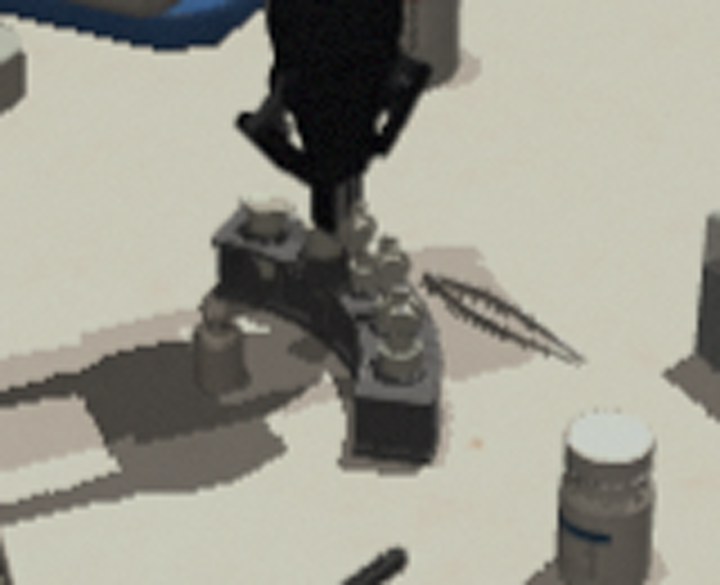

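View pics/w5.png

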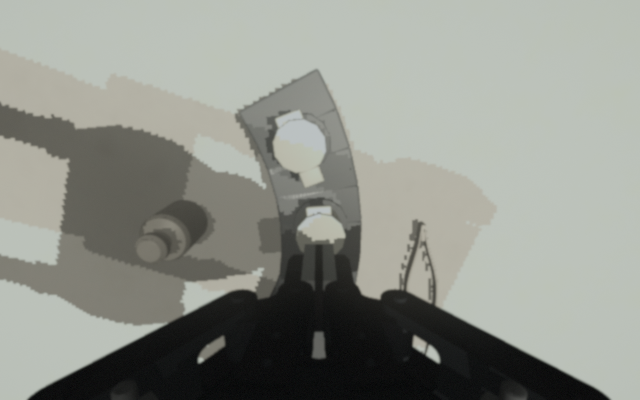

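```bash
python3 -m creep '[[[0,0,0,0.3,0,-4,0],[0,0,0.4,-0.7,-0.1,-9,0],[0,0,1.2,-2.7,-0.2,-13,0],[0,0,2.3,-5.7,-0.3,-13.9,0],[0,0,3.8,-9.7,-0.5,-12.9,0],[0,0,5.7,-14.7,-0.9,-11.9,0],[0,0,7.3,-18.7,-1.3,-9.9,0],[0,0,8.8,-22.6,-1.9,-7.9,0],[0,0,10.3,-26.6,-2.6,-5.9,0],[0,0,11.9,-30.5,-3.3,-3.9,0],[0,0,13.4,-34.4,-4.2,-2.2,0],[0,0,14.9,-38.3,-5.2,-0.9,0]]]'
python3 plan.py '[(94,62.4),(96,62),(97,62)]'
```

```text
t: 6.47
eef_pos: [0.563, -0.2567, 0.0625]
tcp_rot: [[0.354, 0.935, -0.002], [0.935, -0.354, 0.001], [0.001, -0.002, -1.0]]
ft_force: [-0.5, 0.5, 0.4]
opening: 0.0001
now s=92.5 rad=149.9 z=62.52 [-0.53  0.49  0.4 ] 6.4667
(94, 62.4) [-0.1, -0.0, 0.6, -1.5, 0.1, 0.1, 0]
(96, 62) [-0.1, -0.0, 1.4, -3.5, 0.1, 0.5, 0]
(97, 62) [-0.1, -0.0, 1.8, -4.5, 0.1, 0.5, 0]
```

```bash
python3 -m creep '[[[0,0,0.6,-1.5,0.1,0.3,0],[0,0,1.4,-3.5,0.1,0.6,0],[0,0,1.8,-4.5,0.1,0.7,0],[0,0,1.8,-4.5,0.1,0.7,0]]]'
python3 - <<'E'
from h import *
d=r.get_image("wrist");cv2.imwrite("pics/w6.png",d["pixels"])
E
python3 plan.py '[(97,66),(98,71),(100,75),(103,76),(107,75),(112,74),(116,72),(120,70),(124,68),(128,66),(132,64.5),(136,63)]'
```

```text
t: 6.8
eef_pos: [0.5615, -0.2612, 0.0621]
tcp_rot: [[0.384, 0.923, -0.001], [0.923, -0.384, 0.001], [0.0, -0.001, -1.0]]
ft_force: [0.2, -0.4, 0.7]
opening: -0.0
now s=97.2 rad=150.2 z=62.07 [0.37 0.61 2.42] 6.85
(97, 66) [-0.1, -0.0, -0.0, 0.2, -0.2, -3.9, 0]
(98, 71) [-0.1, -0.0, 0.3, -0.8, -0.2, -8.9, 0]
(100, 75) [-0.1, -0.0, 1.1, -2.8, -0.2, -12.9, 0]
(103, 76) [-0.1, -0.0, 2.3, -5.8, -0.3, -13.9, 0]
(107, 75) [-0.1, -0.0, 3.8, -9.8, -0.5, -12.9, 0]
(112, 74) [-0.1, 0.0, 5.7, -14.8, -0.9, -11.9, 0]
(116, 72) [-0.1, 0.0, 7.2, -18.8, -1.4, -9.9, 0]
(120, 70) [-0.1, 0.0, 8.7, -22.8, -1.9, -7.9, 0]
(124, 68) [-0.1, 0.0, 10.3, -26.7, -2.6, -5.9, 0]
(128, 66) [-0.1, 0.0, 11.8, -30.6, -3.3, -3.9, 0]
(132, 64.5) [-0.1, 0.0, 13.3, -34.5, -4.2, -2.4, 0]
(136, 63) [-0.1, 0.0, 14.9, -38.4, -5.2, -0.9, 0]
```

View pics/w6.png

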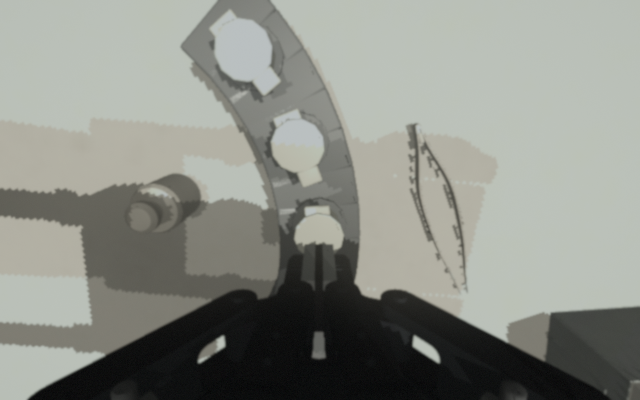

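Lids 1 to 3 lie flat at (243,50), (298,146) and (318,232), and the rack hasn't moved. I'll carry on to vial 4.

```bash
python3 -m creep '[[[0,0,0,0.2,-0.2,-4,0],[0,0,0.3,-0.8,-0.2,-9,0],[0,0,1.1,-2.8,-0.2,-13,0],[0,0,2.3,-5.8,-0.3,-13.9,0],[0,0,3.8,-9.8,-0.5,-12.9,0],[0,0,5.7,-14.8,-0.9,-11.9,0],[0,0,7.2,-18.8,-1.4,-9.9,0],[0,0,8.7,-22.8,-1.9,-7.9,0],[0,0,10.3,-26.7,-2.6,-5.9,0],[0,0,11.8,-30.6,-3.3,-3.9,0],[0,0,13.3,-34.5,-4.2,-2.2,0],[0,0,14.9,-38.4,-5.2,-0.9,0]]]'
python3 plan.py '[(138,62.4),(140,62),(141,62)]'
```

```text
t: 7.85
eef_pos: [0.5416, -0.295, 0.0626]
tcp_rot: [[0.61, 0.792, -0.002], [0.792, -0.61, 0.001], [-0.0, -0.002, -1.0]]
ft_force: [-0.0, -0.6, -0.3]
opening: 0.0001
now s=136.5 rad=149.9 z=62.58 [-0.04 -0.6  -0.3 ] 7.85
(138, 62.4) [-0.1, 0.0, 0.6, -1.5, 0.1, 0.2, 0]
(140, 62) [-0.1, 0.0, 1.3, -3.5, 0.1, 0.6, 0]
(141, 62) [-0.1, 0.0, 1.7, -4.5, 0.0, 0.6, 0]
```

```bash
python3 -m creep '[[[0,0,0.6,-1.5,0.1,0.3,0],[0,0,1.4,-3.5,0.1,0.6,0],[0,0,1.8,-4.5,0.1,0.8,0],[0,0,1.8,-4.5,0.1,0.8,0]]]'
python3 - <<'E'
from h import *
d=r.get_image("wrist");cv2.imwrite("pics/w7.png",d["pixels"])
d=r.get_image("scene");cv2.imwrite("pics/c7.png",cv2.resize(d["pixels"][130:260,260:420],None,fx=4.5,fy=4.5,interpolation=cv2.INTER_CUBIC))
E
python3 plan.py '[(141,66),(142,71),(144,75),(147,76),(151,75),(156,74),(160,72),(164,70),(168,68),(172,66),(176,64.5),(180,63)]'
```

```text
t: 8.18
eef_pos: [0.5389, -0.2989, 0.0621]
tcp_rot: [[0.635, 0.772, -0.001], [0.772, -0.635, 0.0], [-0.001, -0.001, -1.0]]
ft_force: [-0.7, -0.2, 1.5]
opening: 0.0001
now s=141.1 rad=150.2 z=62.06 [-0.04 -0.77  1.95] 8.2833
(141, 66) [-0.1, 0.1, -0.1, 0.1, -0.2, -3.9, 0]
(142, 71) [-0.1, 0.1, 0.3, -0.9, -0.2, -8.9, 0]
(144, 75) [-0.1, 0.1, 1.1, -2.9, -0.2, -12.9, 0]
(147, 76) [-0.1, 0.1, 2.2, -5.9, -0.3, -13.9, 0]
(151, 75) [-0.1, 0.1, 3.7, -9.9, -0.5, -12.9, 0]
(156, 74) [-0.1, 0.1, 5.7, -14.8, -1.0, -11.9, 0]
(160, 72) [-0.1, 0.1, 7.2, -18.8, -1.4, -9.9, 0]
(164, 70) [-0.1, 0.1, 8.7, -22.8, -1.9, -7.9, 0]
(168, 68) [-0.1, 0.1, 10.2, -26.7, -2.6, -5.9, 0]
(172, 66) [-0.1, 0.1, 11.8, -30.6, -3.4, -3.9, 0]
(176, 64.5) [-0.1, 0.1, 13.3, -34.5, -4.2, -2.4, 0]
(180, 63) [-0.1, 0.1, 14.8, -38.4, -5.2, -0.9, 0]
```

View pics/w7.png

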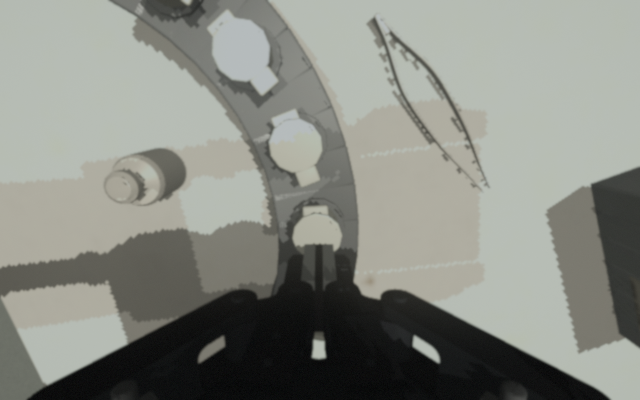

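View pics/c7.png

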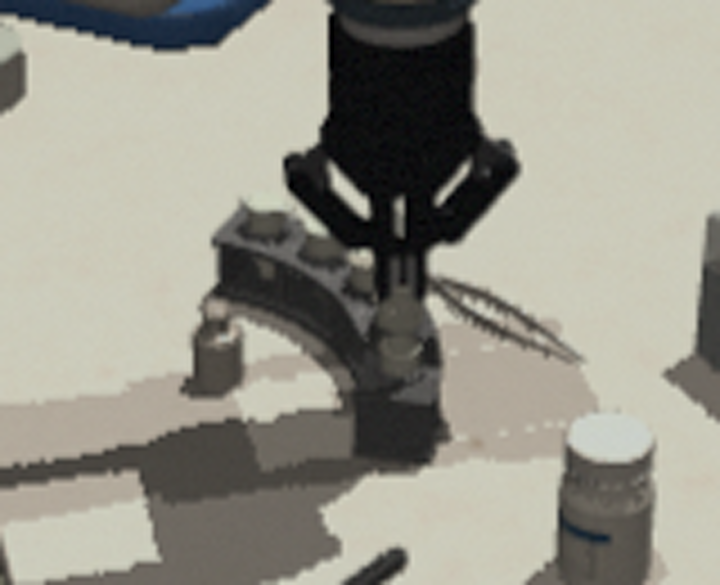

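```bash
python3 -m creep '[[[0,0,0,0.1,-0.2,-4,0],[0,0,0.3,-0.9,-0.2,-9,0],[0,0,1.1,-2.9,-0.2,-13,0],[0,0,2.2,-5.9,-0.3,-13.9,0],[0,0,3.8,-9.9,-0.5,-12.9,0],[0,0,5.7,-14.8,-1,-11.9,0],[0,0,7.2,-18.8,-1.4,-9.9,0],[0,0,8.7,-22.8,-1.9,-7.9,0],[0,0,10.3,-26.7,-2.6,-5.9,0],[0,0,11.8,-30.6,-3.4,-3.9,0],[0,0,13.3,-34.5,-4.2,-2.2,0],[0,0,14.9,-38.4,-5.2,-0.9,0]]]'
python3 plan.py '[(182,62.4),(184,62),(185,62)]'
```

```text
t: 9.28
eef_pos: [0.5101, -0.3255, 0.0626]
tcp_rot: [[0.814, 0.581, -0.002], [0.581, -0.814, 0.0], [-0.001, -0.001, -1.0]]
ft_force: [0.3, 0.0, 0.0]
opening: 0.0
now s=180.5 rad=149.9 z=62.61 [0.26 0.03 0.04] 9.2833
(182, 62.4) [-0.1, 0.1, 0.5, -1.5, 0.1, 0.2, 0]
(184, 62) [-0.1, 0.1, 1.3, -3.5, 0.1, 0.6, 0]
(185, 62) [-0.1, 0.1, 1.7, -4.5, 0.0, 0.6, 0]
```

Press lightly at the end of lid 5, then lift. I'll go straight up to 150 mm and then retreat away from the robot's right end of the row.

```bash
python3 -m creep '[[[0,0,0.6,-1.5,0.1,0.3,0],[0,0,1.3,-3.5,0.1,0.6,0],[0,0,1.7,-4.5,0.1,0.8,0],[0,0,1.7,-4.5,0.1,0.8,0],[0,0,1.7,-4.5,0.1,-8,0],[0,0,1.7,-4.5,0.1,-35,0],[0,0,1.7,-4.5,0.1,-75,0],[0,0,1.7,-4.5,0.1,-115,0],[0,0,1.7,-4.5,0.1,-150,0],[0,0,1.7,-40,0.1,-180,0],[0,0,1.7,-60,0.1,-200,0],[0,0,1.7,-60,0.1,-200,0]]]'
python3 - <<'E'
from h import *
d=r.get_image("wrist");cv2.imwrite("pics/w8.png",d["pixels"])
for n,c in(("scene",(260,130)),("side",(260,170))):
    D=r.get_image(n);cv2.imwrite(f"pics/{n}8.png",cv2.resize(D["pixels"][c[1]:c[1]+130,c[0]:c[0]+160],None,fx=4.5,fy=4.5,interpolation=cv2.INTER_CUBIC))
E
```

```text
t: 10.28
eef_pos: [0.46, -0.3634, 0.2707]
tcp_rot: [[0.832, 0.554, 0.005], [0.554, -0.832, -0.008], [-0.001, 0.01, -1.0]]
ft_force: [0.8, -0.2, -0.0]
opening: 0.0
```

View pics/w8.png

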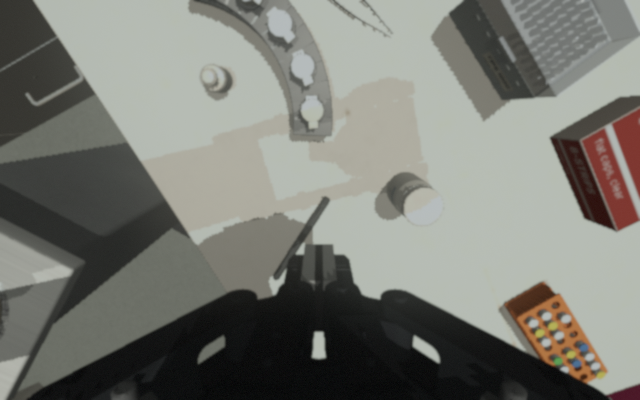

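View pics/scene8.png

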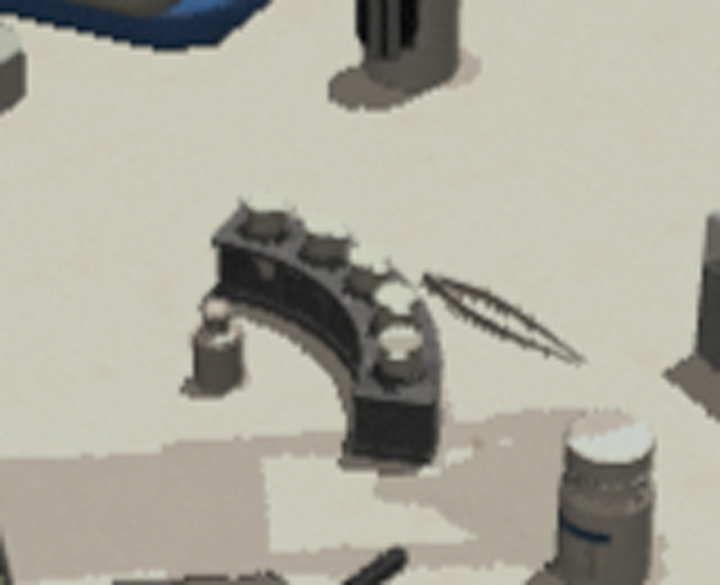

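View pics/side8.png

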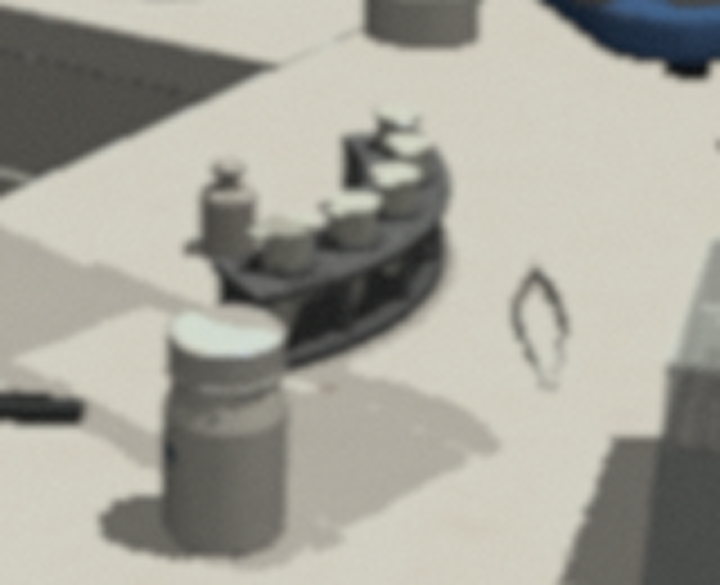

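```bash
python3 - <<'E'
from fit import *
print(r.state()['ft_force'].round(2), np.abs(r.state()['joint_vel']).max())
a=cv2.imread("pics/c2.png"); D=r.get_image("scene"); b=D["pixels"]
for (x0,y0,x1,y1) in [(305,185,330,205),(330,205,362,238),(355,190,392,212),(298,192,318,222)]:
    f=lambda i:np.float32(cv2.cvtColor(i[y0:y1,x0:x1],cv2.COLOR_BGR2GRAY))
    print(cv2.phaseCorrelate(f(a),f(b)))
cv2.imwrite("pics/c9.png",cv2.resize(b[165:225,295:370],None,fx=9,fy=9,interpolation=cv2.INTER_CUBIC))
d=r.get_image("side")["pixels"];cv2.imwrite("pics/s9.png",cv2.resize(d[185:240,305:370],None,fx=10,fy=10,interpolation=cv2.INTER_CUBIC))
w=r.get_image("wrist")["pixels"];cv2.imwrite("pics/w9.png",cv2.resize(w[0:145,190:350],None,fx=4,fy=4,interpolation=cv2.INTER_CUBIC))
E
```

```text
[ 0.36  0.19 -0.96] 1.9335987523485778
((0.499193696584765, -0.11567450980221494), 1.0117172522544862)
((0.022160075034225457, 0.34010292514296125), 0.6712472960352898)
((0.18492627965096986, 0.23170080703025597), 0.912189515059193)
((0.03235820337985551, -0.03011630849428748), 0.8761063516139984)
```

View pics/c9.png

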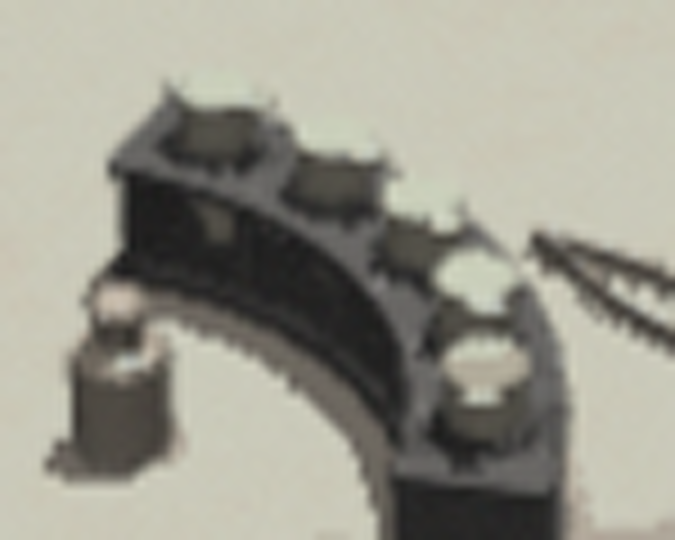

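View pics/s9.png

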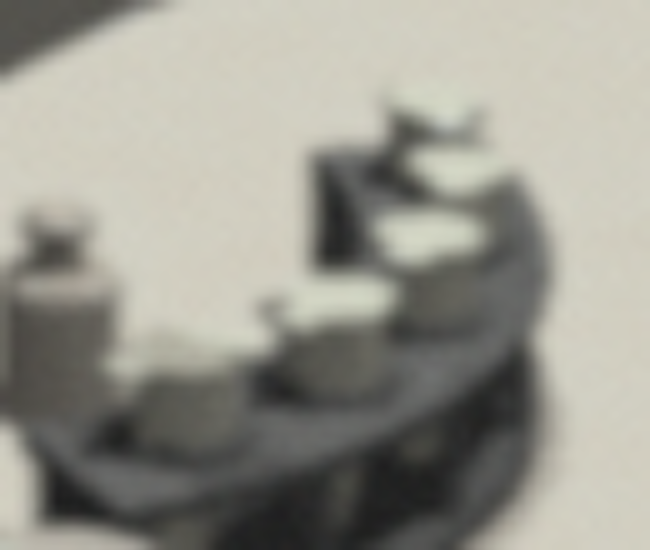

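View pics/w9.png

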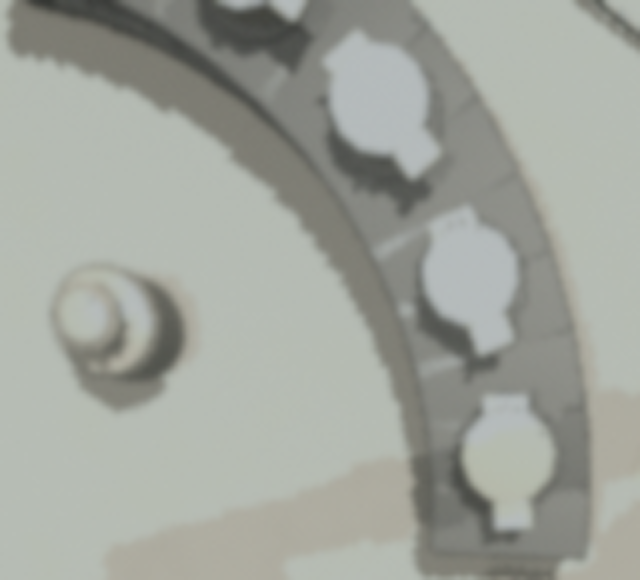

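```bash
python3 -c "
from h import *
r.finish_job(); print(r.state()['t'])"
```

```text
the job is handed in; nothing more can be done
the job is handed in; nothing more can be done
```

I ran the closed fingertip along the arc from vial 1 to vial 5. Each lid was folded in turn, then touched lightly at 62 mm (up to about 3 N measured). I then lifted the fingers well clear and handed the job in at about 10.5 s.

- **Lids:** in the last scene, side and wrist pictures all five lids look flat. A tilt of a few hundredths of a radian would not show in them. I took no force reading at the touch on lid 5, so that one rests on the pictures and the commanded height.
- **Rack and bystanders:** the rack, check weight and tweezers showed image shifts of 0.5 pixel or less between before and after. The largest shifts were at the rack, where the lids and shadows had also changed. I only looked at the bottle and marker, and both seemed unmoved.
- **Disagreement:** when I drew the fitted vial rims into the side picture, they sat slightly off. The scene picture agreed with the fit, so I kept it.

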